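Index the hand mitre saw one hole for an octagon frame

ROBOT

A 6-joint arm with a two-finger parallel gripper is mounted at the origin on the work surface. World frame = base frame: x ahead of the robot, y to its left, z up, the work surface at z = 0. Lengths are in m, angles in rad, forces in N, time in s.
With the tool pointing down it reaches from about 0.375 to 0.925 m from the base axis. Payload 5.7 kg.
Tool frame: the origin (TCP) lies where the fingers leave the gripper's body, on its centre line; the fingertips stand 80 mm ahead of it and the grasp point (between the pads) lies 61 mm ahead of it; z points along the fingers, y is the line along which they close (so a half turn about z gives the same grasp; the last joint's range is limited). The gripper opens to 88 mm and grips with 3 to 60 N. Pads are 20 mm wide; open, the fingers measure 115 mm over their backs; the gripper's body (75 mm by 178 mm) begins 61 mm behind the grasp point.
Start: joints at [-0.115, 0.359, 1.51, -0, 1.272, -0.115], TCP at [0.6, -0, 0.303] pointing down, gripper open.
Joint ranges: [-2.97, 2.97], [-1.01, 2.36], [0.21, 2.38], [-0.96, 4.11], [0.2, 2.71], [-2.98, 2.98]. Speed limits (rad/s): [2.39, 2.39, 3.14, 3.14, 3.14, 3.14].

INTERFACE

Orientations are given as a unit quaternion [w, x, y, z].
In Python, from workcell import r gives the robot as it stands.
- The arm moves only by the tool apply_moves, never from a script. Its argument "series" is one flat list of numbers, 6 for each row, row after row: the shift along the world's x, y, z in cm, then the turn, a rotation vector about the world's x, y, z in degrees. A call has 1 to 20 rows; each row is the pose to reach, as a shift and turn from the pose commanded when the call began; what a row does not reach only later rows make up. A row lasts 1/8 s, in which the tool goes at most 62.5 mm and 10.7 degrees, less where a joint would pass 70% of its speed; a pose out of reach is approached as far as the arm can. A call with a gripper value outside its range is refused whole. "gripper" is the opening, from 0 (shut) to 1 (fully open), set as the call begins (left out, the last holds). The fingers move at their own pace and stop on an object; the grip force is fixed at half the most. Time passes only in rows, so rows that repeat a pose let the fingers close. It gives the time, the measured TCP pose, the force, the opening and the grip force at its end, in the units of the state.
- r.sense(): the state, without advancing time (a new reading comes with each control period).
- r.capture(name): name is "scene" or "side" or "wrist"; returns (picture, depth): 420x560x3 uint8, blue, green, red; 420x560 float32, m along the optical axis (not along the pixel's ray), 0 where there is no reading.
- r.camera_params(name): a dict with "camera_matrix" (3x3 intrinsics, pixels), "camera_from_world" (4x4, takes a point from world to camera coordinates); the wrist camera has in their place "T_tool_cam" (4x4, takes a point from camera to tool coordinates, whose origin is the TCP and whose axes are the flange's). Camera axes: x right, y down, z forward; pixel columns grow to the right and rows downward; lengths in m; the calibration is good to about 2 mm. A picture is of the moment at which its call begins: read the wrist's pose just before it. camera_params takes no time and is no camera call.
- r.job_done(): hands the job in; it is judged then, once.
The state is a dict: "time": time; "q": joint angles; "qvel": joint speeds; "joint_torque": joint torques, N m; "tcp_pos": TCP position; "ee_rot": TCP orientation; "contact_force": force on the tool from outside, world axes, zero at the start; "ft_torque": the same for the moment, N m; "opening": finger opening in m; "finger_force": force on a finger pad.
Only numpy, scipy, OpenCV 4.12 (cv2) and the standard library are available. Lean on these libraries where they do the work, as an engineer would, in place of code of your own. Each camera call takes 0.05 s, during which the arm holds its last target. There are 200 camera calls.

TASK

The hand mitre saw is set square, with its spring index pin in the middle hole; set it for the first mitre of an octagonal frame. Hook a fingertip under the red pull ring, lift the pin out, swing the arm one hole towards the side on which the pale wooden strip lies against the fence, and let the pin drop fully home in that hole. Only hook the ring, do not pinch or grip it, and leave the strip, the offcut, the bin and the glue bottle where they are.

Things in the scene. Friction and masses are not known exactly. Their poses are not given: they have to be found in the camera images.
- saw_base: hand mitre saw with its saw taken out, screwed to the table. Origin: on the table under the vertical pivot of the swing arm; x away from the operator (the front, with the index holes, is -x), y to the operator's left. Flat aluminium arc plate in front, top 18 mm above the table, with 5 index holes 22.5 degrees apart, 185 mm from the pivot: the middle one straight to -x, two each side
- fence_top (a point): middle of the top edge of the fence, 84 mm above the table, over the pivot. Fence 12 mm thick, 440 mm along the base's y, with a 74 mm gap in the middle; its front face is over the pivot. The bed before it: 440 x 56 mm, top 56 mm above the table
- hole_left (a point): mouth of the index hole next to the middle one on the base's +y side, on top of the plate, 18 mm above the table; 13 mm wide
- hole_right (a point): the same on the base's -y side
- front_guide_top (a point): top of the front saw guide, an upright 48 mm wide and 26 mm deep that stands on the arm 100 mm in front of the pivot and swings with it; 179 mm above the table. A like one stands 48 mm behind the pivot
- saw_arm (a joint): angle of the blue swing arm about the pivot, rad: 0 = square, in the middle hole (the start); positive swings its front end to the base's +y side; one hole = 0.393, limits +-0.83. With the pin out about 1.5 N sideways at the ring moves it, and it stays where it is left. The pin has 1.5 mm play each way in a hole
- index_pin (a joint): lift of the spring index pin, m: 0 = fully home in a hole, clear of it from 0.010, stop at 0.016. Its spring pulls down with 6 N at 0, 10 N at 0.016. Let go between holes, the round-nosed pin rests on the plate at about 0.010, slides along it with the arm and drops into a hole it comes over
- ring_top (a point): centre of the top bar of the red pull ring fixed on the pin, 118 mm above the table when home, 185 mm from the pivot. Upright oblong loop of 6 mm bar, inside 48 wide and 40 mm high, in this frame's y-z plane, open to x (to the pivot) and -x; the frame turns with the arm. Under it the barrel, 21 mm across, top 65 mm above the table. With the pin out, the ring pushed along y swings the arm
- pale_strip_mid (a point): centre of a loose strip of pale wooden moulding, 160 x 24 x 16 mm, long side along y, lying on the bed against the fence on one side of the pivot. The side it lies on (y in the base frame) is the side to swing to. To be left alone
- walnut_offcut_mid (a point): centre of a loose dark walnut offcut, 60 x 24 x 16 mm, lying on the bed on the other side. To be left alone
- green_bin_mid (a point): centre of a loose open green plastic bin with small wooden shapes, 142 x 212 x 75 mm, on the table beside the index plate. To be left alone
- glue_bottle_mid (a point): centre of a loose white glue bottle, 52 mm across, 150 mm tall, standing on the table on the other side of the index plate. To be left alone
Mind the look-alikes: they are no part of the job. Of the things that look like the part that bears pale_strip_mid, the largest one is meant.

How it is judged:
By the outcome, as a careful person would: the job done as asked, in the order asked, and still so for the second after the job is handed in, with the robot touching nothing.
It also fails if it takes over 42 s, if anything falls off the work surface, if the arm or the gripper's body presses on something with over 40 N, if the wrist force passes 120 N, or if a joint passes its speed limit or range.

## Working session

There is one attempt and no reset: what is moved stays moved. The work goes in short steps, Python scripts to look and compute and a tool call to move; the robot and the scene stay as the last step left them, time stands still between calls to the robot, and variables do not carry over. Pictures are saved under pics/ and viewed, at most 10 in all, crops included, and the job is handed in when it is done.

Besides the shell and the picture viewer there is one more tool, called after "Request:" as a command line: name --argument value ..., lists and objects as JSON in quotes. apply_moves: Moves the arm, as the interface text tells. Its arguments: {"type":"object","properties":{"series":{"type":"array","items":{"type":"number"}},"gripper":{"type":"number"}},"required":["series"]}

```bash
mkdir -p pics
cat > h.py <<'E'
from workcell import r
import numpy as np, cv2
def cap(n):
    im,d=r.capture(n); p=r.camera_params(n); return im,d,np.array(p["camera_matrix"]),np.array(p["camera_from_world"]) if "camera_from_world" in p else np.array(p["T_tool_cam"])
def world(n,d,K,T):
    v,u=np.mgrid[:d.shape[0],:d.shape[1]]
    P=np.stack([(u-K[0,2])/K[0,0]*d,(v-K[1,2])/K[1,1]*d,d],-1)
    M=np.linalg.inv(T)
    return P@M[:3,:3].T+M[:3,3]
E
python3 - <<'E'
from h import *
for n in("scene","side"):
    im,d,K,T=cap(n); cv2.imwrite(f"pics/{n}0.png",im); W=world(n,d,K,T); np.savez(f"{n}0.npz",im=im,d=d,W=W,K=K,T=T)
    hsv=cv2.cvtColor(im,cv2.COLOR_BGR2HSV)
    m=((hsv[...,0]<8)|(hsv[...,0]>172))&(hsv[...,1]>140)&(hsv[...,2]>80)
    N,l,s,c=cv2.connectedComponentsWithStats(m.astype(np.uint8))
    for i in range(1,N):
        if s[i,4]>15:
            w=W[(l==i)&(d>0)]; print(n,s[i],c[i].round(),np.median(w,0).round(3),w.min(0).round(3),w.max(0).round(3))
E
```

```text
scene [ 506  159   54   81 1088] [537. 202.] [ 0.319  0.991 -0.276] [ 0.081  0.961 -0.287] [ 0.467  1.048 -0.265]
side [430 125  13   8  18] [436. 129.] [ 1.622  0.246 -0.276] [ 1.601  0.232 -0.279] [ 1.658  0.286 -0.272]
side [269 214  10  16  32] [274. 221.] [ 0.54  -0.022  0.121] [ 0.535 -0.041  0.117] [0.547 0.004 0.123]
side [270 226   8  15  29] [273. 234.] [ 0.541 -0.02   0.075] [ 0.533 -0.043  0.071] [0.549 0.004 0.091]
```

View pics/scene0.png

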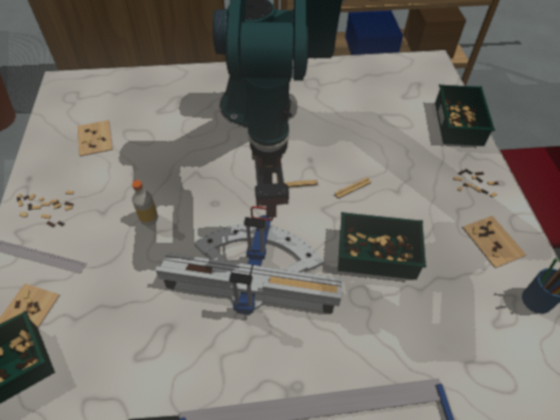

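View pics/side0.png

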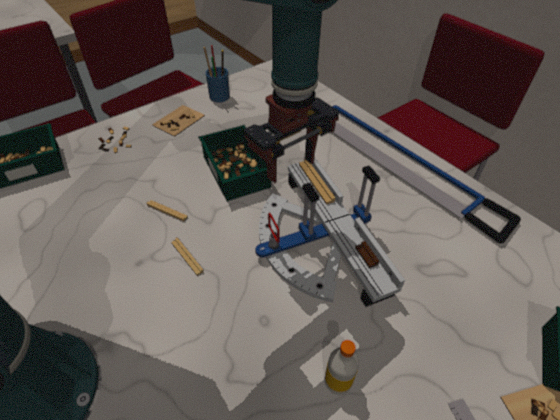

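The two views show the saw with its front facing the robot. The pale strip lies on the bed at scene px (300,285), the world +y side where the bin is. The walnut offcut is at (200,268) and the ring at (262,212) in scene and (273,226) in side. So the swing is positive. Next I fit the base pose.

Run:
```python
from h import *
for n in("scene","side"):
    z=np.load(n+"0.npz"); W=z["W"]; d=z["d"]; im=z["im"]
    box=(d>0)&(W[...,0]>0.45)&(W[...,0]<1.0)&(abs(W[...,1])<.35)
    g=box&(abs(W[...,2]-.179)<.006)
    N,l,s,c=cv2.connectedComponentsWithStats(g.astype(np.uint8))
    for i in range(1,N):
        if s[i,4]>12: w=W[l==i]; print(n,"guide",s[i],np.median(w,0).round(4),w.min(0).round(3),w.max(0).round(3))
    f=W[box&(abs(W[...,2]-.084)<.004)&(W[...,0]>.6)]
    (vx,vy,x,y)=cv2.fitLine(f[:,:2].astype(np.float32),cv2.DIST_HUBER,0,.01,.01).ravel()
    t=(f[:,:2]-[x,y])@[vx,vy]; o=(f[:,:2]-[x,y])@[-vy,vx]; k=abs(o)<.02
    print(n,"fence",len(f),"dir deg",np.degrees(np.arctan2(vy,vx)),"mid",np.array([x,y])+(np.percentile(t[k],1)+np.percentile(t[k],99))/2*np.array([vx,vy]),np.percentile(t[k],[1,99]),o[k].std())
    hsv=cv2.cvtColor(im,cv2.COLOR_BGR2HSV)
    gm=(hsv[...,0]>60)&(hsv[...,0]<95)&(hsv[...,1]>90)&(d>0)&(abs(W[...,1])<.5)&(W[...,0]>.4)&(W[...,0]<.9)&(W[...,2]<.09)&(W[...,2]>.02)
    w=W[gm]; print("bin",len(w),np.percentile(w,2,0),np.percentile(w,98,0))
    pa=box&(abs(W[...,2]-.072)<.004)&(hsv[...,1]>70)&(hsv[...,2]>100); w=W[pa]; print("pale",len(w),np.median(w,0) if len(w) else 0)
```

```text
scene guide [243 217  22  11 165] [ 0.6289 -0.0391  0.1781] [ 0.612 -0.064  0.173] [ 0.642 -0.015  0.182]
scene guide [228 272  24  13 201] [ 0.7716 -0.0774  0.1783] [ 0.755 -0.102  0.173] [ 0.785 -0.054  0.184]
scene fence 789 dir deg 74.87977 mid [ 0.73041328 -0.06651083] [-0.24773875  0.18236299] 0.0037369863383396895
bin 54 [ 0.68275649 -0.49899851  0.07158158] [0.87359011 0.27089465 0.0780457 ]
pale 154 [0.74650357 0.06874136 0.0712092 ]
side guide [362 166  18  16 157] [ 0.7646 -0.0794  0.1783] [ 0.752 -0.103  0.173] [ 0.782 -0.054  0.181]
side guide [302 183  18  18 176] [ 0.6221 -0.042   0.1785] [ 0.61  -0.064  0.173] [ 0.637 -0.015  0.182]
side fence 670 dir deg 74.965576 mid [ 0.72069582 -0.08479898] [-0.1537361  0.2429317] 0.0036737882805149636
bin 1205 [0.54631854 0.16730022 0.02161123] [0.70919353 0.3824529  0.07717125]
pale 228 [0.73947577 0.04300868 0.07158618]
```

Request:
apply_moves --series '[-8,0.5,0,-4,-30,-7,-16,1,-4,-7.9,-59.6,-13.6,-16,1,-8,-7.9,-59.6,-13.6,-16,1,-8,-7.9,-59.6,-13.6,-16,1,-8,-7.9,-59.6,-13.6,-16,1,-8,-7.9,-59.6,-13.6,-16,1,-8,-7.9,-59.6,-13.6,-16,1,-8,-7.9,-59.6,-13.6,-16,1,-8,-7.9,-59.6,-13.6,-16,1,-8,-7.9,-59.6,-13.6,-16,1,-8,-7.9,-59.6,-13.6,-16,1,-8,-7.9,-59.6,-13.6]' --gripper 0

```text
time: 1.6
tcp_pos: [0.4097, -0.0031, 0.3778]
ee_rot: [0.367, 0.702, 0.541, 0.285]
contact_force: [0.4, -0.3, -0.2]
opening: 0.0008
finger_force: 0.0
```

Run:
```python
from h import *
from scipy.spatial.transform import Rotation as R
s=r.sense(); print(s["time"],s["q"],s["tcp_pos"],s["ee_rot"],s["opening"],s["contact_force"])
q=s["ee_rot"]; M=R.from_quat(q,scalar_first=True).as_matrix(); print(M)
im,d,K,T=cap("wrist"); cv2.imwrite("pics/w1.png",im); print(T.round(3))
```

```text
1.6 [-0.05824419 -0.26495106  2.33745853 -0.96253582  0.19608366  1.0696509 ] [ 0.40970067 -0.00313506  0.37781134] [0.36650126 0.70167874 0.54065579 0.2846315 ] 0.0007721035778915212 [ 0.3958238  -0.29313838 -0.17734651]
[[ 0.25335245  0.55009774  0.7957418 ]
 [ 0.96736895 -0.14673627 -0.20655695]
 [ 0.00313767  0.82210762 -0.56932347]]
[[-0.    -0.964 -0.267  0.074]
 [ 1.    -0.    -0.001 -0.001]
 [ 0.001 -0.267  0.964 -0.083]
 [ 0.     0.     0.     1.   ]]
```

View pics/w1.png

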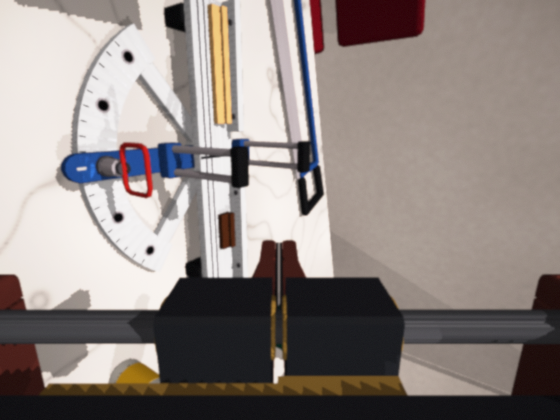

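The wrist camera shows the ring at (136,170) from above and the 5 holes. That pose is at the joint limits and the tool rolled 90°, so I'm fitting the arm's kinematics to choose a reachable hooking pose.

```bash
ls
python3 - <<'E'
from h import *
from scipy.spatial.transform import Rotation as R
import workcell; print([x for x in dir(r) if x[0]!='_'])
q=r.sense()["q"]; s=r.sense()
M=R.from_quat(s["ee_rot"],scalar_first=True).as_matrix()
def F(q): 
    e=lambda a,t:R.from_euler(a,t)
    return (e('z',q[0])*e('y',q[1]+q[2])*e('z',q[3])*e('y',q[4])*e('z',q[5])).as_matrix()
print(F(q).round(3)); print((F(q).T@M).round(3)); print(F([-0.115,0.359,1.51,0,1.272,-0.115]).round(3))
E
```

```text
h.py
pics
scene0.npz
side0.npz
['PlanningError', 'camera_params', 'capture', 'job_done', 'sense']
[[-0.55   0.253  0.795]
 [ 0.147  0.967 -0.207]
 [-0.822  0.003 -0.57 ]]
[[-0. -1.  0.]
 [ 1. -0.  0.]
 [-0.  0.  1.]]
[[-1.     0.     0.001]
 [-0.     1.    -0.   ]
 [-0.001 -0.    -1.   ]]
```

Request:
apply_moves --series '[4,0,-3,0,0,0,9,0,-6,0,15,0,9,0,-6,0,15,0,9,0,-6,0,15,0]'

```text
time: 2.15
tcp_pos: [0.5017, -0.0031, 0.3165]
ee_rot: [0.292, 0.733, 0.584, 0.19]
contact_force: [-0.7, -0.9, -0.3]
opening: 0.0004
finger_force: 0.0
```

Run:
```python
from h import *
s=r.sense(); print(s["time"],list(s["q"]),list(s["tcp_pos"]),list(s["ee_rot"]))
```

```text
2.15 [np.float64(-0.031363579642081196), np.float64(0.02162901401453563), np.float64(2.133218766282837), np.float64(-0.576975036292431), np.float64(0.3494100393776601), np.float64(0.6754891670584187)] [np.float64(0.5017473669653065), np.float64(-0.003110144333172662), np.float64(0.31651175672260895)] [np.float64(0.29189980453630704), np.float64(0.7332777631256375), np.float64(0.5839772493833575), np.float64(0.1899178728286913)]
```

```bash
cat > fk.py <<'E'
from h import *
from scipy.spatial.transform import Rotation as R
from scipy.optimize import least_squares
C=np.array([[0,-1,0],[1,0,0],[0,0,1.]])
e=lambda a,t:R.from_euler(a,t)
def fk(q,k):
    s,l,h,a2,eo,a3,d=k
    A=e('z',q[0]);B=A*e('y',q[1]);D=B*e('y',q[2]);E=D*e('z',q[3])*e('y',q[4])
    p=A.apply([s,l,h])+B.apply([0,0,a2])+D.apply([eo,0,a3])+E.apply([0,0,d])
    return p,(E*e('z',q[5])).as_matrix()@C
data=[([-0.115,0.359,1.51,0,1.272,-0.115],[.6,0,.303]),
([-0.05824419,-0.26495106,2.33745853,-0.96253582,0.19608366,1.0696509],[0.40970067,-0.00313506,0.37781134]),
([-0.03136358,0.02162901,2.13321877,-0.57697504,0.34941004,0.67548917],[0.50174737,-0.00311014,0.31651176])]
f=lambda k:np.concatenate([(fk(q,k)[0]-p)*1000 for q,p in data]+[0.02*(k-np.array([0,.07,.35,.4,0,.4,.2]))])
K=least_squares(f,[0,.07,.35,.4,0,.4,.2]).x
lo=np.array([-2.97,-1.01,.21,-.96,.2,-2.98])+.03; hi=np.array([2.97,2.36,2.38,4.11,2.71,2.98])-.03
def des(tilt,yaw,roll): # tool z down-forward by tilt from vertical, heading yaw; roll0: closing axis in vertical plane
    return (e('z',np.radians(yaw))*e('y',-np.radians(tilt))).as_matrix()@np.diag([-1,1,-1.])@C@e('z',np.radians(roll)).as_matrix()
def ik(p,M,q0):
    g=lambda q:np.concatenate([(fk(q,K)[0]-p)*10,R.from_matrix(fk(q,K)[1].T@M).as_rotvec()])
    o=least_squares(g,np.clip(q0,lo+.01,hi-.01),bounds=(lo,hi)); return o.x,np.sqrt(2*o.cost)
E
python3 - <<'E'
from fk import *
print(K.round(4),f(K).round(2))
P=np.array([.5434,-.0185,.097]);P2=np.array([.5752,.0462,.11])
for tilt in(30,40,45,50,60,70):
  for roll in(0,90,-90,180):
    out=[]
    for p,yaw in((P,-15),(P2,-37.5),(P2,-20)):
      M=des(tilt,yaw,roll); b=(9,0)
      for q4 in(-.5,0,.5,1.5,2.6,3.1,3.7):
        for q6 in(-1.5,0,1.5):
          q,c=ik(p-.063*M[:,2],M,[0,.2,2.2,q4,.5,q6])
          if c<b[0]: b=(c,q.round(2))
        if b[0]<.003: break
      out.append((round(b[0],3),list(b[1])))
    print(tilt,roll,*out)
E
```

```text
[-0.0007  0.0688  0.2656  0.6105  0.1107  0.4337  0.3009] [-0.   -0.01 -0.   -0.    0.    0.01  0.    0.01 -0.01 -0.   -0.   -0.
  0.    0.    0.    0.  ]
30 0 (np.float64(0.081), [np.float64(-0.08), np.float64(0.36), np.float64(2.14), np.float64(-0.62), np.float64(0.23), np.float64(0.78)]) (np.float64(0.0), [np.float64(0.2), np.float64(0.42), np.float64(2.0), np.float64(-0.85), np.float64(0.52), np.float64(1.56)]) (np.float64(0.0), [np.float64(0.1), np.float64(0.38), np.float64(2.08), np.float64(-0.84), np.float64(0.29), np.float64(1.21)])
30 90 (np.float64(0.081), [np.float64(-0.08), np.float64(0.36), np.float64(2.14), np.float64(-0.62), np.float64(0.23), np.float64(2.35)]) (np.float64(0.06), [np.float64(0.17), np.float64(0.41), np.float64(1.98), np.float64(-0.7), np.float64(0.53), np.float64(2.95)]) (np.float64(0.0), [np.float64(0.1), np.float64(0.38), np.float64(2.08), np.float64(-0.84), np.float64(0.29), np.float64(2.78)])
30 -90 (np.float64(0.081), [np.float64(-0.08), np.float64(0.36), np.float64(2.14), np.float64(-0.62), np.float64(0.23), np.float64(-0.79)]) (np.float64(0.0), 
[... 7841 characters left out ...]
(4.08), np.float64(1.15), np.float64(1.46)]) (np.float64(0.158), [np.float64(0.45), np.float64(0.85), np.float64(2.3), np.float64(4.08), np.float64(1.22), np.float64(1.64)]) (np.float64(0.099), [np.float64(0.41), np.float64(0.86), np.float64(2.35), np.float64(3.98), np.float64(1.26), np.float64(1.59)])
70 180 (np.float64(0.404), [np.float64(0.31), np.float64(0.83), np.float64(2.35), np.float64(4.08), np.float64(1.15), np.float64(-0.11)]) (np.float64(0.158), [np.float64(0.45), np.float64(0.85), np.float64(2.3), np.float64(4.08), np.float64(1.22), np.float64(0.06)]) (np.float64(0.099), [np.float64(0.41), np.float64(0.86), np.float64(2.35), np.float64(3.98), np.float64(1.26), np.float64(0.02)])
```

Run:
```python
from fk import *
P=np.array([.5434,-.0185,.100]);P2=np.array([.5752,.0462,.112])
for tilt in(30,37,45,52,60):
  for name,p,base in(("P",P,-15),("P2",P2,-37.5)):
    row=[]
    for dy in(-60,-45,-30,-15,0,15,30,45,60):
      M=des(tilt,base+dy,0); res=[]
      for fl in(0,1):
        b=9
        for q4 in((-.8,-.3,.5) if fl==0 else (1.6,2.6,3.7)):
          for q6 in(-1.5,1.5):
            for rl in (0,90):
              q,c=ik(p-.063*M[:,2],M@e('z',np.radians(rl)).as_matrix(),[0,.3,2.1,q4,.5,q6]); b=min(b,c)
            if b<.003: break
          if b<.003:break
        res.append("%.2f"%b)
      row.append("/".join(res))
    print(tilt,name,row)
```

```text
30 P ['0.00/0.00', '0.00/0.00', '0.00/0.00', '0.02/0.02', '0.08/0.08', '0.06/0.06', '0.00/0.00', '0.00/0.00', '0.00/0.00']
30 P2 ['0.00/0.00', '0.00/0.00', '0.00/0.00', '0.00/0.00', '0.00/0.00', '0.00/0.00', '0.04/0.04', '0.02/0.02', '0.00/0.00']
37 P ['0.00/0.00', '0.05/0.05', '0.13/0.13', '0.08/0.08', '0.01/0.01', '0.00/0.00', '0.00/0.00', '0.00/0.00', '0.00/0.00']
37 P2 ['0.00/0.00', '0.00/0.00', '0.00/0.00', '0.03/0.03', '0.10/0.10', '0.11/0.11', '0.06/0.06', '0.02/0.02', '0.00/0.00']
45 P ['0.04/0.04', '0.17/0.17', '0.27/0.20', '0.01/0.01', '0.06/0.06', '0.10/0.10', '0.03/0.03', '0.00/0.00', '0.00/0.00']
45 P2 ['0.00/0.00', '0.00/0.00', '0.03/0.03', '0.15/0.15', '0.24/0.21', '0.03/0.03', '0.00/0.00', '0.00/0.00', '0.00/0.00']
52 P ['0.12/0.12', '0.27/0.27', '0.39/0.17', '0.02/0.02', '0.18/0.18', '0.24/0.24', '0.15/0.15', '0.00/0.00', '0.00/0.00']
52 P2 ['0.00/0.00', '0.00/0.00', '0.12/0.12', '0.26/0.26', '0.18/0.18', '0.00/0.00', '0.07/0.07', '0.11/0.11', '0.02/0.02']
60 P ['0.21/0.21', '0.38/0.38', '0.21/0.16', '0.09/0.09', '0.30/0.30', '0.39/0.39', '0.25/0.25', '0.02/0.02', '0.00/0.00']
60 P2 ['0.00/0.00', '0.04/0.04', '0.22/0.22', '0.38/0.38', '0.16/0.16', '0.00/0.00', '0.20/0.20', '0.27/0.27', '0.13/0.13']
```

```bash
cat >> fk.py <<'E'
def tcp(B,M,g=.04,s=.065,sg=1):  # hook-bar centre B; finger on the low side (tool y sign sg points up-forward)
    return B-s*M[:,2]+sg*(g/2+.003)*M[:,1]
E
python3 - <<'E'
from fk import *
B=np.array([.5434,-.0185,.118]);B2=np.array([.5752,.0462,.133])
print(des(45,0,0).round(2))
for tilt in(35,40,45,50):
  for hd in(-40,-25,-15,0,10,20,30):
    for name,p in(("B",B),("B2",B2)):
      o=[]
      for rl in(0,180):
        M=des(tilt,hd,rl); sg=np.sign(M[2,1]); b=(9,)
        for q4 in(-.7,0,.7,1.5):
          for q6 in((-2,0,1.5)):
            q,c=ik(tcp(p,M,sg=sg),M,[0,.3,2,q4,.5,q6])
            if c<b[0]-.003:b=(c,q.round(2))
        o.append("%.3f %s"%(b[0],b[1]))
      print(tilt,hd,name,*o)
E
```

```text
[[ 0.    0.71  0.71]
 [ 1.    0.    0.  ]
 [ 0.    0.71 -0.71]]
35 -40 B 0.052 [ 0.07  0.35  2.07 -0.93  0.48  1.56] 0.052 [ 0.07  0.35  2.07 -0.93  0.48 -1.58]
35 -40 B2 0.005 [ 0.22  0.38  1.97 -0.93  0.6   1.66] 0.005 [ 0.22  0.38  1.97 -0.93  0.6  -1.48]
35 -25 B 0.048 [-0.04  0.32  2.14 -0.93  0.25  1.26] 0.048 [-0.04  0.32  2.14 -0.93  0.25 -1.89]
35 -25 B2 0.018 [ 0.14  0.34  2.05 -0.93  0.39  1.38] 0.018 [ 0.14  0.34  2.05 -0.93  0.39 -1.76]
35 -15 B 0.088 [-0.05  0.31  2.15 -0.93  0.23  1.1 ] 0.088 [-0.05  0.31  2.15 -0.93  0.23 -2.04]
35 -15 B2 0.002 [ 0.07  0.32  2.1  -0.93  0.23  1.19] 0.002 [ 0.07  0.32  2.1  -0.93  0.23 -1.95]
35 0 B 0.058 [-0.3   0.31  2.21  1.35  0.23 -1.59] 0.058 [-0.3   0.31  2.21  1.35  0.23  1.55]
35 0 B2 0.074 [-0.07  0.3   2.08  0.22  0.23 -0.28] 0.074 [-0.07  0.3   2.08  0.22  0.23  2.87]
35 10 B 0.000 [-0.34  0.31  2.2   1.3   0.3  -1.72] 0.000 [-0.34  0.31  2.2   1.3   0.3   1.42]
35 10 B2 0.008 [-0.15  0.31  2.12  0.98  0.23 -1.24] 0.008 [-0.15  0.31  2.12  0.98  0.23  1.91]
35 20 B 0.000 [-0.41  0.33  2.17  1.18  0.44 -1.81] 0.000 [-0.41  0
[... 3683 characters left out ...]
  2.35  2.53  0.38  0.36]
50 0 B2 0.041 [-0.11  0.39  2.33  2.86  0.45 -2.95] 0.000 [-0.07  0.4   2.34  3.02  0.47  0.06]
50 10 B 0.077 [-0.46  0.39  2.35  2.08  0.54 -2.63] 0.077 [-0.46  0.39  2.35  2.08  0.54  0.51]
50 10 B2 0.000 [-0.22  0.4   2.34  2.5   0.52 -2.83] 0.000 [-0.22  0.4   2.34  2.5   0.52  0.31]
50 20 B 0.000 [-0.58  0.45  2.35  1.91  0.71 -2.71] 0.000 [-0.58  0.45  2.35  1.91  0.71  0.43]
50 20 B2 0.000 [-0.35  0.41  2.3   2.07  0.59 -2.64] 0.000 [-0.35  0.41  2.3   2.07  0.59  0.5 ]
50 30 B 0.000 [-0.65  0.46  2.27  1.59  0.78 -2.6 ] 0.000 [-0.65  0.46  2.27  1.59  0.78  0.55]
50 30 B2 0.000 [-0.44  0.42  2.25  1.72  0.69 -2.51] 0.000 [-0.44  0.42  2.25  1.72  0.69  0.63]
```

```bash
cat >> fk.py <<'E'
def pose(B,tilt,hd,perp,s=.065,g=.04):
    M=des(tilt,hd,180); sg=np.sign(M[2,1]); return B-s*M[:,2]+sg*(g/2+perp)*M[:,1],M
def rows(Ps,q0=None):
    s=r.sense(); p0=np.array(s["tcp_pos"]); R0=R.from_quat(s["ee_rot"],scalar_first=True)
    for p,M in Ps: print(np.r_[(p-p0)*100,(R.from_matrix(M)*R0.inv()).as_rotvec(degrees=True)].round(1).tolist())
E
python3 - <<'E'
from fk import *
B=np.array([.5434,-.0185,.118]);B2=np.array([.5752,.0462,.133])
q=[-.42,.38,2.34,2.11,.48,.53]
for hd in(5,0):
  for nm,b,perp,s,h in(("ins",B,.010,.065,hd),("stage",B,.010,-.015,hd),("lift",B+[0,0,.014],.003,.065,hd),("B2",B2,.003,.065,hd-8),("B2low",B2-[0,0,.015],.012,.065,hd-8)):
    p,M=pose(b,45,h,perp,s=s if s>0 else .145); x,c=ik(p,M,q); print(hd,nm,p.round(3),x.round(2),round(c,4))
p,M=pose(B,45,5,.010,s=.145); x,c=ik(p,M,q); q0=np.array(r.sense()["q"])
Ps=[fk(q0+(x-q0)*t,K) for t in np.linspace(0,1,21)[1:]]
prev=R.from_matrix(fk(q0,K)[1])
for P,M in Ps: print(P.round(3),(P+.08*M[:,2]).round(3),end=" "); n=R.from_matrix(M); print(round(np.degrees((n*prev.inv()).magnitude()),1)); prev=n
rows(Ps)
E
```

```text
5 ins [ 0.519 -0.021  0.185] [-0.35  0.36  2.34  2.31  0.42  0.47] 0.0
5 stage [ 0.462 -0.026  0.242] [-0.44  0.12  2.35  1.56  0.36  1.18] 0.0433
5 lift [ 0.514 -0.021  0.194] [-0.36  0.33  2.34  2.25  0.4   0.53] 0.0
5 B2 [0.546 0.048 0.195] [-0.03  0.35  2.27  3.2   0.26 -0.04] 0.0
5 B2low [0.552 0.047 0.187] [-0.03  0.38  2.26  3.2   0.28 -0.04] 0.0
0 ins [ 0.519 -0.018  0.185] [-0.29  0.36  2.34  2.57  0.38  0.33] 0.0
0 stage [ 0.462 -0.018  0.242] [-0.34  0.11  2.35  1.66  0.23  1.22] 0.0542
0 lift [ 0.514 -0.018  0.194] [-0.29  0.33  2.34  2.52  0.36  0.38] 0.0
0 B2 [0.546 0.05  0.195] [ 0.03  0.36  2.25  3.61  0.27 -0.33] 0.0
0 B2low [0.552 0.049 0.187] [ 0.03  0.38  2.25  3.57  0.29 -0.29] 0.0
[ 0.493 -0.003  0.304] [ 0.541 -0.018  0.242] 8.3
[ 0.485 -0.003  0.293] [ 0.531 -0.016  0.229] 8.3
[ 0.477 -0.001  0.283] [ 0.522 -0.012  0.217] 8.3
[0.471 0.    0.274] [ 0.514 -0.008  0.207] 8.3
[0.465 0.003 0.266] [ 0.507 -0.004  0.198] 8.4
[0.46  0.005 0.259] [0.501 0.001 0.191] 8.4
[0.456 0.008 0.254] [0.497 0.005 0.185] 8.4
[0.453 0.01  0.249] [0.493 0.01  0.18 ] 8.4
[0.451 0.012
[... 577 characters left out ...]
, 0.0, -2.3, 11.9, 0.8, -11.5]
[-2.4, 0.2, -3.4, 17.7, 1.0, -17.4]
[-3.1, 0.4, -4.3, 23.5, 1.2, -23.4]
[-3.7, 0.6, -5.0, 29.3, 1.3, -29.5]
[-4.2, 0.8, -5.7, 34.9, 1.3, -35.6]
[-4.6, 1.1, -6.3, 40.6, 1.1, -41.8]
[-4.9, 1.3, -6.8, 46.1, 0.9, -48.1]
[-5.1, 1.5, -7.2, 51.7, 0.6, -54.5]
[-5.2, 1.7, -7.4, 57.2, 0.2, -60.8]
[-5.3, 1.8, -7.7, 62.6, -0.4, -67.2]
[-5.2, 1.8, -7.8, 68.1, -1.1, -73.7]
[-5.1, 1.7, -7.9, 73.5, -1.9, -80.1]
[-5.0, 1.5, -7.9, 78.9, -2.9, -86.6]
[-4.8, 1.2, -7.9, 84.4, -4.0, -93.1]
[-4.6, 0.7, -7.8, 89.8, -5.2, -99.5]
[-4.4, 0.2, -7.7, 95.2, -6.7, -106.0]
[-4.2, -0.5, -7.6, 100.6, -8.3, -112.4]
[-4.0, -1.3, -7.5, 106.1, -10.2, -118.7]
[-3.8, -2.3, -7.4, 111.6, -12.3, -125.0]
```

Request:
apply_moves --series '[-0.9,0,-1.2,6,0.4,-5.7,-1.7,0,-2.3,11.9,0.8,-11.5,-2.4,0.2,-3.4,17.7,1,-17.4,-3.1,0.4,-4.3,23.5,1.2,-23.4,-3.7,0.6,-5,29.3,1.3,-29.5,-4.2,0.8,-5.7,34.9,1.3,-35.6,-4.6,1.1,-6.3,40.6,1.1,-41.8,-4.9,1.3,-6.8,46.1,0.9,-48.1,-5.1,1.5,-7.2,51.7,0.6,-54.5,-5.2,1.7,-7.4,57.2,0.2,-60.8,-5.3,1.8,-7.7,62.6,-0.4,-67.2,-5.2,1.8,-7.8,68.1,-1.1,-73.7,-5.1,1.7,-7.9,73.5,-1.9,-80.1,-5,1.5,-7.9,78.9,-2.9,-86.6,-4.8,1.2,-7.9,84.4,-4,-93.1,-4.6,0.7,-7.8,89.8,-5.2,-99.5,-4.4,0.2,-7.7,95.2,-6.7,-106,-4.2,-0.5,-7.6,100.6,-8.3,-112.4,-4,-1.3,-7.5,106.1,-10.2,-118.7,-3.8,-2.3,-7.4,111.6,-12.3,-125]' --gripper 0.455

```text
time: 4.65
tcp_pos: [0.4602, -0.026, 0.2436]
ee_rot: [-0.27, 0.686, -0.631, 0.242]
contact_force: [0.5, -0.5, -0.3]
opening: 0.0402
finger_force: 0.0
```

Run:
```python
from fk import *
s=r.sense(); print(s["time"],np.round(s["q"],3),np.round(s["tcp_pos"],4),s["opening"]); M=R.from_quat(s["ee_rot"],scalar_first=True).as_matrix(); print(M.round(3))
im,d,Kc,T=cap("wrist"); cv2.imwrite("pics/w2.png",im); 
Tw=np.eye(4);Tw[:3,:3]=M;Tw[:3,3]=s["tcp_pos"]; W=world("w",d,Kc,np.linalg.inv(Tw@T)); np.savez("w2.npz",im=im,d=d,W=W)
hsv=cv2.cvtColor(im,cv2.COLOR_BGR2HSV); m=((hsv[...,0]<8)|(hsv[...,0]>172))&(hsv[...,1]>140)&(hsv[...,2]>80)&(d>0)&(W[...,2]>.06)&(W[...,2]<.14)
w=W[m]; print(len(w),w.min(0),w.max(0),np.median(w,0)); t=w[w[:,2]>.112]; print("top",len(t),t.mean(0),t.min(0),t.max(0))
```

```text
4.65 [-0.442  0.111  2.352  1.535  0.354  1.206] [ 0.4602 -0.026   0.2436] 0.04017840217996299
[[ 0.088 -0.736  0.672]
 [-0.996 -0.059  0.065]
 [-0.008 -0.675 -0.738]]
1504 [ 0.53086582 -0.14764891  0.06601552] [1.76905266 0.45822335 0.12160222] [0.54461529 0.00202241 0.11174928]
top 733 [1.08317032 0.09562728 0.1170952 ] [ 0.53163582 -0.04209726  0.11202167] [1.76905266 0.45223412 0.12160222]
```

View pics/w2.png

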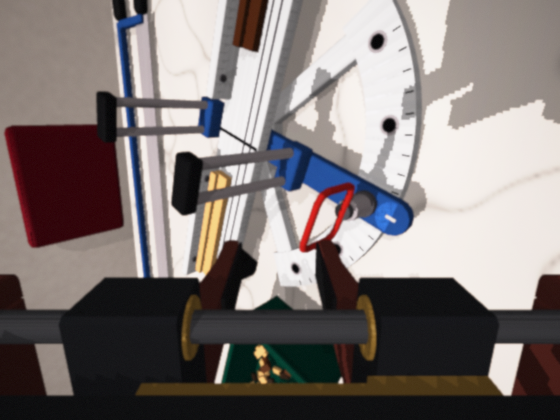

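The wrist view shows the ring at (327,217), ahead of the right-hand (lower) finger, with holes at (389,125), (378,41) and (295,268). I'm refining the ring and pivot positions from this.

Run:
```python
from fk import *
z=np.load("w2.npz"); im,d,W=z["im"],z["d"],z["W"]
hsv=cv2.cvtColor(im,cv2.COLOR_BGR2HSV); m=((hsv[...,0]<8)|(hsv[...,0]>172))&(hsv[...,1]>140)&(hsv[...,2]>80)&(d>0)&(W[...,2]>.06)&(W[...,2]<.14)&(W[...,0]<.6)
w=W[m]; t=w[w[:,2]>.113]; print(len(w),w.min(0),w.max(0)); 
for a in(t,w):
    vx,vy,x,y=cv2.fitLine(a[:,:2].astype(np.float32),cv2.DIST_HUBER,0,.01,.01).ravel(); k=(a[:,:2]-[x,y])@[vx,vy]; lo_,hi_=np.percentile(k,[1,99]); print("line",np.degrees(np.arctan2(vy,vx)),"mid",np.array([x,y])+(lo_+hi_)/2*np.array([vx,vy]),hi_-lo_, a[:,2].max())
for u,v in((389,125),(378,41),(295,268)):
    g=hsv[max(0,v-14):v+15,u-14:u+15,2]<60; ww=W[max(0,v-14):v+15,u-14:u+15][g&(d[max(0,v-14):v+15,u-14:u+15]>0)]
    vs,us=np.nonzero(g); print("hole px",us.mean()+u-14,vs.mean()+max(0,v-14),g.sum())
    # ray to z=.018
    s_=W[max(0,v-14):v+15,u-14:u+15].reshape(-1,3); print(np.median(ww,0), W[int(round(vs.mean()+max(0,v-14))),int(round(us.mean()+u-14))])
for r_ in ((.722,-.0664),):
    for a in (-.7854,-.3927,0,.3927,.7854):
        th=np.radians(165)-a; print("pred",a,r_[0]+.185*np.cos(th),r_[1]+.185*np.sin(th))
```

```text
910 [ 0.53086582 -0.04330362  0.06961737] [0.54832446 0.01144087 0.12160222]
line 75.79439 mid [ 0.53966476 -0.0154701 ] 0.05182545737956636 0.12160221940689936
line 74.43859 mid [ 0.53944696 -0.01603876] 0.05487671898620693 0.12160221940689936
hole px 388.816 125.056 125
[ 0.53660698 -0.08573782  0.01793809] [ 0.53606594 -0.08589011  0.0186717 ]
hole px 376.77272727272725 41.333333333333336 132
[ 0.55978986 -0.15423441  0.01795828] [ 0.56020695 -0.15468193  0.01720027]
hole px 295.0 268.0 29
[0.62778989 0.09820182 0.01782959] [0.62727378 0.09787306 0.01850154]
pred -0.7854 0.5617854701858851 -0.15890029425057026
pred -0.3927 0.5385827228204606 -0.09054751399303933
pred 0 0.5433037221365223 -0.018518476656033615
pred 0.3927 0.5752297354660668 0.04622099914598203
pred 0.7854 0.6295002942508823 0.093814869585587
```

Run:
```python
from fk import *
B=np.array([.541,-.0157,.118]); q=np.array(r.sense()["q"])
Ps=[]
for s_ in (.135,.125,.115,.105,.095,.085,.075,.065):
    p,M=pose(B,45,5,.010,s=s_); x,c=ik(p,M,q); f_=fk(x,K); q=x; Ps.append(f_); d=f_[1][:,2]; u=-f_[1][:,1]
    tip=f_[0]+.08*d-.02*u; print(x.round(2),round(c,4),"tip inner",tip.round(4)); 
rows(Ps)
```

```text
[-0.42  0.14  2.35  1.64  0.34  1.11] 0.0462 tip inner [ 0.5074 -0.0182  0.1631]
[-0.41  0.17  2.35  1.75  0.34  1.  ] 0.041 tip inner [ 0.5147 -0.0176  0.1561]
[-0.4   0.21  2.35  1.87  0.34  0.89] 0.0347 tip inner [ 0.522  -0.0171  0.1491]
[-0.38  0.24  2.35  1.98  0.35  0.78] 0.0275 tip inner [ 0.5293 -0.0165  0.1421]
[-0.37  0.27  2.35  2.09  0.37  0.68] 0.0193 tip inner [ 0.5367 -0.0159  0.1352]
[-0.36  0.3   2.35  2.19  0.39  0.58] 0.01 tip inner [ 0.5441 -0.0153  0.1284]
[-0.36  0.33  2.35  2.28  0.41  0.5 ] 0.0 tip inner [ 0.5516 -0.0148  0.1215]
[-0.35  0.36  2.34  2.32  0.42  0.46] 0.0 tip inner [ 0.5586 -0.0142  0.1145]
[0.8, 0.4, -0.8, -0.2, -0.1, 0.6]
[1.5, 0.5, -1.5, -0.3, -0.4, 0.6]
[2.2, 0.6, -2.2, -0.3, -0.7, 0.5]
[2.9, 0.6, -3.0, -0.3, -1.1, 0.5]
[3.5, 0.7, -3.7, -0.3, -1.5, 0.4]
[4.2, 0.8, -4.4, -0.4, -2.0, 0.3]
[4.9, 0.8, -5.1, -0.4, -2.6, 0.3]
[5.6, 0.9, -5.8, -0.4, -2.6, 0.3]
```

```bash
sed -i 's/s=.065,g=.04):\n/&/; s/def pose(B,tilt,hd,perp,s=.065,g=.04)/def pose(B,tilt,hd,perp,s=.065,g=.06)/; s/return B-s\*M\[:,2\]+sg\*(g\/2+perp)\*M\[:,1\],M/return B-s*M[:,2]+sg*(g\/2-perp)*M[:,1],M/' fk.py
python3 - <<'E'
from fk import *
B=np.array([.541,-.0157,.118]);B2=np.array([.573,.0495,.133]); q=q0=np.array(r.sense()["q"])
for tilt,hd in((45,5),(45,10),(42,5),(42,0)):
  for nm,b,perp,h in(("ins",B,.011,hd),("lift",B+[0,0,.014],.003,hd),("B2",B2,.003,hd-8),("B2low",B2-[0,0,.015],.011,hd-8)):
    p,M=pose(b,tilt,h,perp); x,c=ik(p,M,[-.35,.36,2.34,2.3,.42,.5]); print(tilt,hd,nm,p.round(3),x.round(2),round(c,4))
Ps=[];q=q0
for s_ in (.135,.125,.115,.105,.095,.085,.075,.065):
    p,M=pose(B,45,6,.011,s=s_); x,c=ik(p,M,q); f_=fk(x,K); q=x; Ps.append(f_); d=f_[1][:,2]; u=-f_[1][:,1]
    tip=f_[0]+.08*d-.03*u; print(x.round(2),round(c,4),"tip inner",tip.round(4)); 
rows(Ps)
E
```

```text
45 5 ins [ 0.509 -0.019  0.177] [-0.35  0.37  2.35  2.31  0.42  0.46] 0.0218
45 5 lift [ 0.514 -0.018  0.197] [-0.35  0.32  2.33  2.24  0.39  0.55] 0.0
45 5 B2 [0.546 0.051 0.198] [-0.02  0.34  2.26  3.23  0.25 -0.07] 0.0
45 5 B2low [0.541 0.051 0.177] [-0.02  0.4   2.29  3.21  0.33 -0.04] 0.0
45 10 ins [ 0.509 -0.021  0.177] [-0.42  0.38  2.35  2.14  0.49  0.5 ] 0.0029
45 10 lift [ 0.515 -0.02   0.197] [-0.41  0.32  2.32  2.01  0.45  0.65] 0.0
45 10 B2 [0.546 0.049 0.198] [-0.08  0.34  2.27  2.81  0.26  0.23] 0.0
45 10 B2low [0.54  0.048 0.177] [-0.09  0.4   2.3   2.89  0.34  0.16] 0.0
42 5 ins [ 0.512 -0.018  0.179] [-0.34  0.35  2.32  2.22  0.35  0.57] 0.0
42 5 lift [ 0.518 -0.018  0.198] [-0.33  0.3   2.29  2.02  0.31  0.78] 0.0
42 5 B2 [0.55  0.051 0.199] [-0.02  0.34  2.25  3.24  0.23 -0.08] 0.0464
42 5 B2low [0.544 0.051 0.179] [-0.02  0.38  2.25  3.23  0.23 -0.07] 0.0078
42 0 ins [ 0.512 -0.016  0.179] [-0.27  0.35  2.33  2.5   0.31  0.42] 0.0
42 0 lift [ 0.518 -0.016  0.198] [-0.27  0.3   2.3   2.31  0.24  0.61] 0.0
42 0 B2 [0.55  0.053 0.199] [ 0.05  0.34  2.22  3.82  0.23 
[... 304 characters left out ...]
er [ 0.5056 -0.0187  0.1341]
[-0.41  0.24  2.35  1.87  0.36  0.86] 0.0577 tip inner [ 0.513  -0.018   0.1271]
[-0.4   0.27  2.35  1.98  0.37  0.75] 0.0496 tip inner [ 0.5205 -0.0173  0.1201]
[-0.39  0.31  2.35  2.08  0.39  0.65] 0.0404 tip inner [ 0.5279 -0.0166  0.1131]
[-0.38  0.34  2.35  2.18  0.41  0.56] 0.0301 tip inner [ 0.5355 -0.016   0.1062]
[-0.37  0.37  2.35  2.27  0.43  0.47] 0.0188 tip inner [ 0.543  -0.0153  0.0993]
[0.1, 0.2, -1.5, -0.0, 1.5, 2.0]
[0.8, 0.3, -2.2, -0.1, 1.2, 1.9]
[1.5, 0.4, -3.0, -0.1, 0.9, 1.9]
[2.2, 0.4, -3.7, -0.1, 0.5, 1.8]
[2.9, 0.5, -4.4, -0.2, 0.1, 1.7]
[3.5, 0.6, -5.1, -0.2, -0.4, 1.6]
[4.2, 0.7, -5.9, -0.2, -1.0, 1.5]
[4.9, 0.8, -6.6, -0.3, -1.6, 1.4]
```

Run:
```python
from fk import *
B=np.array([.541,-.0157,.118]);B2=np.array([.573,.0495,.133]); q=q0=np.array(r.sense()["q"])
for tilt,hd in((45,-3),(45,2),(47,-3),(44,2)):
  for nm,b,perp in(("B2",B2,.003),("B2low",B2-[0,0,.015],.010)):
    p,M=pose(b,tilt,hd,perp,s=.058); x,c=ik(p,M,[-.02,.36,2.3,2.9,.35,.2]); print(tilt,hd,nm,p.round(3),x.round(2),round(c,4))
Ps=[];q=q0
for s_ in (.135,.125,.115,.105,.095,.085,.075,.065,.058):
    p,M=pose(B,42.5,5,.010,s=s_); x,c=ik(p,M,q); f_=fk(x,K); q=x; Ps.append(f_); d=f_[1][:,2]; u=-f_[1][:,1]
    tip=f_[0]+.08*d-.03*u; print(x.round(2),round(c,4),"tip inner",tip.round(4)); 
rows(Ps)
```

```text
45 -3 B2 [0.551 0.051 0.193] [-0.02  0.36  2.25  3.23  0.26 -0.06] 0.0
45 -3 B2low [0.546 0.051 0.173] [-0.02  0.41  2.28  3.21  0.34 -0.04] 0.0
45 2 B2 [0.551 0.049 0.193] [-0.08  0.36  2.26  2.83  0.27  0.22] 0.0
45 2 B2low [0.546 0.049 0.173] [-0.08  0.41  2.29  2.89  0.35  0.15] 0.0
47 -3 B2 [0.549 0.051 0.192] [-0.02  0.38  2.28  3.21  0.34 -0.05] 0.0
47 -3 B2low [0.544 0.051 0.172] [-0.02  0.43  2.31  3.2   0.42 -0.03] 0.0
44 2 B2 [0.552 0.049 0.193] [-0.08  0.35  2.25  2.79  0.24  0.26] 0.0
44 2 B2low [0.547 0.049 0.174] [-0.08  0.4   2.27  2.87  0.31  0.17] 0.0
[-0.41  0.15  2.35  1.61  0.33  1.14] 0.0178 tip inner [ 0.4958 -0.0195  0.1516]
[-0.4   0.18  2.35  1.73  0.32  1.03] 0.0138 tip inner [ 0.5027 -0.0189  0.1443]
[-0.39  0.21  2.35  1.85  0.33  0.92] 0.0089 tip inner [ 0.5097 -0.0184  0.1369]
[-0.38  0.24  2.35  1.96  0.33  0.81] 0.0029 tip inner [ 0.5167 -0.0178  0.1296]
[-0.37  0.27  2.35  2.05  0.34  0.72] 0.0 tip inner [ 0.5236 -0.0172  0.1223]
[-0.36  0.3   2.34  2.12  0.35  0.65] 0.0 tip inner [ 0.5303 -0.0166  0.1149]
[-0.35  0.32  2.33  2.18  0.36  0.6 ] 0.0 tip inner [ 0.537  -0.016   0.1076]
[-0.34  0.35  2.33  2.24  0.36  0.54] 0.0 tip inner [ 0.5438 -0.0155  0.1002]
[-0.33  0.37  2.32  2.28  0.37  0.51] 0.0 tip inner [ 0.5485 -0.015   0.095 ]
[0.5, 0.4, -1.2, -0.6, 0.9, 0.4]
[1.2, 0.5, -2.0, -0.6, 0.7, 0.4]
[1.8, 0.6, -2.7, -0.6, 0.4, 0.3]
[2.5, 0.6, -3.5, -0.6, 0.1, 0.3]
[3.1, 0.7, -4.2, -0.6, -0.1, 0.3]
[3.8, 0.7, -4.9, -0.6, -0.1, 0.3]
[4.5, 0.8, -5.7, -0.6, -0.1, 0.3]
[5.2, 0.9, -6.4, -0.6, -0.1, 0.3]
[5.6, 0.9, -6.9, -0.6, -0.1, 0.3]
```

Request:
apply_moves --series '[0.5,0.4,-1.2,-0.6,0.9,0.4,0.5,0.4,-1.2,-0.6,0.9,0.4,1.2,0.5,-2,-0.6,0.7,0.4,1.8,0.6,-2.7,-0.6,0.4,0.3,2.5,0.6,-3.5,-0.6,0.1,0.3,3.1,0.7,-4.2,-0.6,-0.1,0.3,3.5,0.7,-4.6,-0.6,-0.1,0.3,3.5,0.7,-4.6,-0.6,-0.1,0.3]' --gripper 0.682

```text
time: 5.7
tcp_pos: [0.4969, -0.0189, 0.1979]
ee_rot: [-0.267, 0.691, -0.625, 0.245]
contact_force: [0.3, 0.6, 0.3]
opening: 0.0598
finger_force: 0.0
```

Run:
```python
from fk import *
s=r.sense(); print(s["time"],np.round(s["q"],3),np.round(s["tcp_pos"],4),s["opening"]); M=R.from_quat(s["ee_rot"],scalar_first=True).as_matrix(); print((np.array(s["tcp_pos"])+.08*M[:,2]+.03*M[:,1]).round(4))
im,d,Kc,T=cap("wrist"); im2,_,_,_=cap("side")
a=im[120:330,200:500]; b=im2[160:300,200:400]
cv2.imwrite("pics/w3.png",np.hstack([cv2.resize(a,(428,300)),cv2.resize(b,(370,300))])) 
Ps=[]
B=np.array([.541,-.0157,.118])
for s_ in (.083,.076,.069,.063,.058): Ps.append(pose(B,42.5,5,.010,s=s_))
rows(Ps)
```

```text
5.7 [-0.363  0.287  2.341  2.08   0.348  0.681] [ 0.4969 -0.0189  0.1979] 0.05978296316121463
[ 0.5288 -0.0161  0.1187]
[0.3, -0.0, -0.5, 0.3, 0.1, -0.6]
[0.8, 0.0, -1.1, 0.3, 0.1, -0.6]
[1.2, 0.0, -1.6, 0.3, 0.1, -0.6]
[1.6, 0.1, -2.0, 0.3, 0.1, -0.6]
[2.0, 0.1, -2.4, 0.3, 0.1, -0.6]
```

View pics/w3.png

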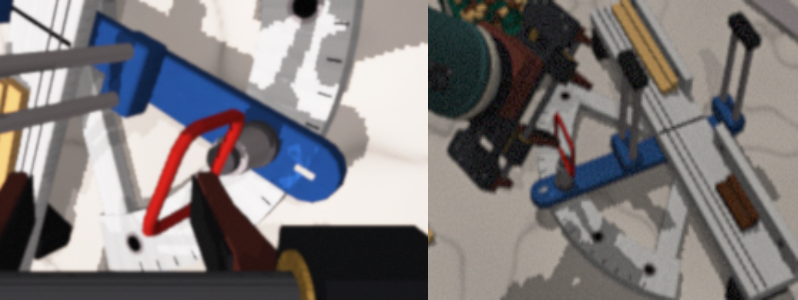

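The crop shows the lower finger's tip at about (200,180), in front of the ring opening and centred between its bars. I'm inserting it.

Request:
apply_moves --series '[0.3,0,-0.5,0.3,0.1,-0.6,0.8,0,-1.1,0.3,0.1,-0.6,1.2,0,-1.6,0.3,0.1,-0.6,1.6,0.1,-2,0.3,0.1,-0.6,2,0.1,-2.4,0.3,0.1,-0.6,2,0.1,-2.4,0.3,0.1,-0.6]'

```text
time: 6.55
tcp_pos: [0.5173, -0.018, 0.1738]
ee_rot: [-0.268, 0.687, -0.63, 0.245]
contact_force: [-0.1, 0.3, -1.0]
opening: 0.0597
finger_force: 0.0
```

Run:
```python
from fk import *
s=r.sense(); print(s["time"],np.round(s["q"],3),np.round(s["tcp_pos"],4)); M=R.from_quat(s["ee_rot"],scalar_first=True).as_matrix(); print((np.array(s["tcp_pos"])+.08*M[:,2]+.03*M[:,1]).round(4))
im,d,Kc,T=cap("wrist"); im2,_,_,_=cap("side")
a=im[120:330,200:500]; b=im2[180:280,220:350]
cv2.imwrite("pics/w4.png",np.hstack([cv2.resize(a,(400,280)),cv2.resize(b,(364,280))]))
```

```text
6.55 [-0.333  0.373  2.322  2.28   0.373  0.508] [ 0.5173 -0.018   0.1738]
[ 0.5491 -0.0152  0.0946]
```

View pics/w4.png

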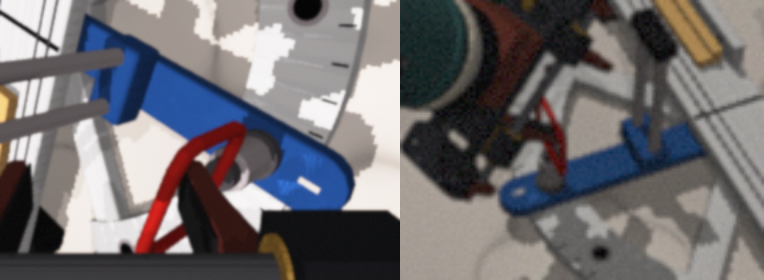

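Request:
apply_moves --series '[0.2,0,0.2,0,0,0,0.5,0,0.5,0,0,0,0.5,0,0.8,0,0,0,0.5,0,1.1,0,0,0,0.5,0,1.1,0,0,0]'

```text
time: 7.28
tcp_pos: [0.5209, -0.0179, 0.1844]
ee_rot: [-0.267, 0.687, -0.63, 0.244]
contact_force: [-3.8, 0.2, -8.0]
opening: 0.0601
finger_force: 3.9
```

```bash
cat > look.py <<'E'
from fk import *
def look():
    im,d,Kc,T=cap("side"); W=world("s",d,Kc,T)
    hsv=cv2.cvtColor(im,cv2.COLOR_BGR2HSV); m=((hsv[...,0]<8)|(hsv[...,0]>172))&(hsv[...,1]>120)&(hsv[...,2]>60)&(d>0)&(W[...,0]>.45)&(W[...,0]<.65)&(abs(W[...,1])<.12)&(W[...,2]>.055)&(W[...,2]<.15)
    w=W[m]; print("ring",len(w),np.percentile(w,2,0).round(4),np.percentile(w,98,0).round(4),w.mean(0).round(4))
    im,d,Kc,T=cap("scene"); W=world("s",d,Kc,T); g=(d>0)&(abs(W[...,2]-.179)<.006)&(W[...,0]>.45)&(W[...,0]<.85)&(abs(W[...,1])<.2)
    N,l,s,c=cv2.connectedComponentsWithStats(g.astype(np.uint8))
    for i in range(1,N):
        if s[i,4]>60: print("guide?",s[i],np.median(W[l==i],0).round(4))
if __name__=="__main__":
    s=r.sense(); print(s["time"],np.round(s["q"],3),np.round(s["tcp_pos"],4),np.round(s["contact_force"],1)); look()
E
python3 look.py
```

```text
7.275 [-0.328  0.344  2.303  2.183  0.339  0.615] [ 0.5209 -0.0179  0.1844] [-3.8  0.2 -8. ]
ring 90 [ 0.5323 -0.0451  0.0779] [0.5488 0.0056 0.1267] [ 0.5391 -0.0258  0.1054]
guide? [243 217  22  11 166] [ 0.6293 -0.0388  0.178 ]
guide? [228 272  24  12 203] [ 0.7719 -0.0772  0.1782]
```

Request:
apply_moves --series '[0,0,0.3,0,0,0,0,0,0.6,0,0,0,0,0,0.7,0,0,0,0,0,0.7,0,0,0]'

```text
time: 7.88
tcp_pos: [0.5211, -0.0179, 0.1914]
ee_rot: [-0.267, 0.687, -0.63, 0.244]
contact_force: [-4.9, -0.0, -9.1]
opening: 0.0601
finger_force: 5.1
```

```bash
python3 look.py
```

```text
7.875 [-0.328  0.324  2.296  2.119  0.325  0.684] [ 0.5211 -0.0179  0.1914] [-4.9 -0.  -9.1]
ring 91 [ 0.5313 -0.0452  0.085 ] [0.5479 0.0029 0.1349] [ 0.539  -0.0256  0.112 ]
guide? [243 217  22  11 166] [ 0.629  -0.0396  0.178 ]
guide? [228 272  24  13 207] [ 0.7717 -0.0774  0.1782]
```

Run:
```python
from fk import *
s=r.sense(); p=np.array(s["tcp_pos"]); M0=R.from_quat(s["ee_rot"],scalar_first=True).as_matrix(); d=M0[:,2]; u=-M0[:,1]
tilt=np.degrees(np.arccos(-d[2])); hd=np.degrees(np.arctan2(d[1],d[0])); 
# s so that B in ring plane x
B0=np.array([.541,-.0157]); 
Bf=lambda s_: p+s_*d-.027*u
sv=min(np.arange(.04,.09,.0005),key=lambda v:abs((Bf(v)[:2]-B0)@np.array([.966,-.259]))); B=Bf(sv); print(tilt,hd,sv,B)
piv=np.array([.720,-.063]); q=np.array(s["q"]); Ps=[]
for i,f in enumerate(np.linspace(0,1,15)[1:]):
    a=np.radians(-22.5*f); v=B[:2]-piv; b=np.r_[piv+np.array([[np.cos(a),-np.sin(a)],[np.sin(a),np.cos(a)]])@v,B[2]+.001]
    P=pose(b,tilt+3*f,hd-4*f,.003,s=sv); x,c=ik(*P,q); q=x; Ps.append(P); print(x.round(2),round(c,4),b.round(4))
rows(Ps)
```

```text
42.38209406356174 5.047383102911802 0.05900000000000002 [ 0.54080997 -0.01615069  0.12960714]
[-0.31  0.32  2.3   2.16  0.32  0.66] 0.0 [ 0.5422 -0.0111  0.1306]
[-0.29  0.32  2.3   2.22  0.31  0.62] 0.0 [ 0.5437 -0.0062  0.1306]
[-0.27  0.33  2.3   2.28  0.31  0.58] 0.0 [ 0.5454 -0.0013  0.1306]
[-0.25  0.33  2.3   2.34  0.3   0.54] 0.0 [0.5472 0.0036 0.1306]
[-0.23  0.33  2.3   2.39  0.3   0.51] 0.0 [0.5491 0.0084 0.1306]
[-0.22  0.33  2.3   2.45  0.3   0.47] 0.0 [0.5512 0.0132 0.1306]
[-0.2   0.34  2.3   2.51  0.3   0.43] 0.0 [0.5534 0.0179 0.1306]
[-0.18  0.34  2.29  2.57  0.29  0.39] 0.0 [0.5557 0.0225 0.1306]
[-0.16  0.35  2.29  2.63  0.29  0.35] 0.0 [0.5582 0.0271 0.1306]
[-0.14  0.35  2.29  2.69  0.29  0.31] 0.0 [0.5608 0.0316 0.1306]
[-0.12  0.35  2.28  2.75  0.29  0.27] 0.0 [0.5635 0.0361 0.1306]
[-0.11  0.36  2.28  2.8   0.29  0.23] 0.0 [0.5663 0.0404 0.1306]
[-0.09  0.36  2.27  2.86  0.29  0.19] 0.0 [0.5693 0.0447 0.1306]
[-0.07  0.37  2.27  2.91  0.29  0.15] 0.0 [0.5724 0.0489 0.1306]
[0.1, 0.5, 0.1, -0.0, -0.2, -0.2]
[0.2, 1.0, 0.1, -0.0, -0.4, -0.5]
[0.4, 1.5, 0.1, 0.0, -0.6, -0.8]
[0.5, 2.0, 0.1, 0.0, -0.9, -1.1]
[0.7, 2.5, 0.1, 0.0, -1.1, -1.4]
[0.9, 3.0, 0.1, 0.0, -1.3, -1.7]
[1.1, 3.5, 0.0, 0.1, -1.5, -2.0]
[1.3, 3.9, 0.0, 0.1, -1.7, -2.2]
[1.5, 4.4, 0.0, 0.1, -1.9, -2.5]
[1.8, 4.9, 0.0, 0.1, -2.1, -2.8]
[2.0, 5.3, 0.0, 0.1, -2.4, -3.1]
[2.3, 5.8, 0.0, 0.1, -2.6, -3.4]
[2.5, 6.2, -0.0, 0.1, -2.8, -3.7]
[2.8, 6.6, -0.0, 0.1, -3.0, -4.0]
```

Request:
apply_moves --series '[0,0,0.1,0,0,0,0.1,0.5,0.1,0,-0.2,-0.2,0.25,1,0.1,0,-0.4,-0.5,0.4,1.5,0.1,0,-0.6,-0.8,0.55,2,0.1,0,-0.9,-1.1,0.7,2.5,0.1,0,-1.1,-1.4,0.9,3,0.1,0,-1.3,-1.7,1.1,3.5,0.05,0.1,-1.5,-2,1.3,3.9,0.05,0.1,-1.7,-2.2,1.55,4.4,0.05,0.1,-1.9,-2.5,1.8,4.9,0.05,0.1,-2.1,-2.8,2,5.3,0.05,0.1,-2.4,-3.1,2,5.3,0.05,0.1,-2.4,-3.1]'

```text
time: 9.6
tcp_pos: [0.5393, 0.0357, 0.1906]
ee_rot: [-0.272, 0.665, -0.643, 0.263]
contact_force: [-7.0, 3.5, -9.6]
opening: 0.0599
finger_force: 6.5
```

```bash
python3 look.py
```

```text
9.6 [-0.124  0.355  2.286  2.747  0.291  0.267] [0.5393 0.0357 0.1906] [-7.   3.5 -9.6]
ring 73 [0.5477 0.009  0.0949] [0.5761 0.0529 0.1333] [0.5586 0.0251 0.1237]
guide? [280 208  11   9  61] [0.6077 0.0356 0.179 ]
guide? [256 219  21  13 159] [ 0.6412 -0.0119  0.178 ]
guide? [222 268  24  17 207] [ 0.7656 -0.0902  0.1784]
```

Request:
apply_moves --series '[0.15,0.2,0,0,-0.1,-0.2,0.3,0.45,0,0,-0.2,-0.3,0.55,0.9,0,0,-0.4,-0.6,0.8,1.35,0,0,-0.6,-0.9,0.8,1.35,0,0,-0.6,-0.9]'

```text
time: 10.32
tcp_pos: [0.5471, 0.0493, 0.1904]
ee_rot: [-0.274, 0.659, -0.647, 0.269]
contact_force: [-8.3, 4.9, -10.0]
opening: 0.06
finger_force: 6.7
```

```bash
cat > ang.py <<'E'
from look import *
def guides():
    im,d,Kc,T=cap("scene"); W=world("s",d,Kc,T); o=[]
    for c in ([.6412,-.0119],[.7656,-.0902]):
        g=(d>0)&(abs(W[...,2]-.179)<.006)&(np.hypot(W[...,0]-c[0],W[...,1]-c[1])<.04)
        N,l,s,_=cv2.connectedComponentsWithStats(g.astype(np.uint8)); i=1+np.argmax(s[1:,4]); o.append(np.mean(W[l==i],0)[:2])
    v=o[0]-o[1]; return np.degrees(np.arctan2(v[1],v[0])),o
if __name__=="__main__":
    s=r.sense(); print(s["time"],np.round(s["tcp_pos"],4),np.round(s["contact_force"],1)); look(); print([guides() for _ in range(3)])
    z=np.load("scene0.npz"); W=z["W"]; d=z["d"]; o=[]
    for c in ([.6289,-.0391],[.7716,-.0774]):
        g=(d>0)&(abs(W[...,2]-.179)<.006)&(np.hypot(W[...,0]-c[0],W[...,1]-c[1])<.04); o.append(W[g].mean(0)[:2])
    v=o[0]-o[1]; print("start",np.degrees(np.arctan2(v[1],v[0])),o)
E
python3 ang.py
```

```text
10.325 [0.5471 0.0493 0.1904] [ -8.3   4.9 -10. ]
ring 68 [0.5549 0.0222 0.0955] [0.5881 0.0664 0.1335] [0.568  0.0392 0.1255]
guide? [286 209  10  10  61] [0.6161 0.0477 0.1783]
guide? [259 220  21  15 167] [ 0.646  -0.0046  0.178 ]
guide? [221 267  23  17 201] [ 0.763  -0.0938  0.1783]
[(np.float64(142.9378151788055), [array([ 0.64554455, -0.00500047]), array([ 0.76339306, -0.09400639])]), (np.float64(142.96938913832756), [array([ 0.6452617 , -0.00499902]), array([ 0.76333289, -0.09407098])]), (np.float64(142.91505373642457), [array([ 0.64561477, -0.00493561]), array([ 0.76343101, -0.09399069])])]
start 165.03738341221793 [array([ 0.6287762 , -0.03943995]), array([ 0.77128882, -0.07752645])]
```

Request:
apply_moves --series '[0.07,0.1,0,0,0,0,0.07,0.1,-0.2,0,0,0,0.07,0.1,-0.4,0,0,0,0.07,0.1,-0.7,0,0,0,0.07,0.1,-0.7,0,0,0]'

```text
time: 11.2
tcp_pos: [0.5477, 0.05, 0.1834]
ee_rot: [-0.274, 0.659, -0.647, 0.269]
contact_force: [-9.8, 5.2, -7.6]
opening: 0.0599
finger_force: 6.4
```

```bash
python3 ang.py
```

```text
11.2 [0.5477 0.05   0.1834] [-9.8  5.2 -7.6]
ring 63 [0.5561 0.0229 0.089 ] [0.588  0.0639 0.1281] [0.5672 0.0379 0.1181]
guide? [286 208  10   9  61] [0.6097 0.0485 0.1784]
guide? [259 220  21  15 164] [ 0.6455 -0.0043  0.1783]
guide? [221 267  23  17 203] [ 0.7637 -0.0939  0.1785]
[(np.float64(142.59874608193203), [array([ 0.64646127, -0.00468924]), array([ 0.76336503, -0.09407297])]), (np.float64(142.83880635717392), [array([ 0.64604326, -0.00455617]), array([ 0.76363613, -0.09368855])]), (np.float64(142.7951892396092), [array([ 0.64591104, -0.00487365]), array([ 0.7633827 , -0.09405504])])]
start 165.03738341221793 [array([ 0.6287762 , -0.03943995]), array([ 0.77128882, -0.07752645])]
```

Request:
apply_moves --series '[0,0,-0.3,0,0,0,-0.05,0,-0.6,0,0,0,-0.2,0,-0.9,0,0,0,-0.4,0,-1.2,0,0,0,-0.4,0,-1.2,0,0,0]'

```text
time: 12.08
tcp_pos: [0.5483, 0.0495, 0.1747]
ee_rot: [-0.277, 0.657, -0.646, 0.272]
contact_force: [-1.3, 1.0, -1.3]
opening: 0.0599
finger_force: 1.3
```

```bash
python3 ang.py
python3 - <<'E'
from fk import *
im,d,Kc,T=cap("wrist"); im2,_,_,_=cap("side")
a=im[80:290,200:500]; b=im2[180:280,220:350]
cv2.imwrite("pics/w5.png",np.hstack([cv2.resize(a,(400,280)),cv2.resize(b,(364,280))]))
E
```

```text
12.075 [0.5483 0.0495 0.1747] [-1.3  1.  -1.3]
ring 65 [0.5561 0.023  0.0827] [0.5889 0.0657 0.1222] [0.5676 0.0385 0.1132]
guide? [259 220  22  15 169] [ 0.6464 -0.004   0.1781]
guide? [221 267  23  17 199] [ 0.7634 -0.0938  0.1784]
[(np.float64(142.53859386687057), [array([ 0.64621378, -0.00444629]), array([ 0.76320671, -0.09409299])]), (np.float64(142.5447628150459), [array([ 0.64622149, -0.00442315]), array([ 0.76339245, -0.09418624])]), (np.float64(142.81320445709224), [array([ 0.64580182, -0.00444207]), array([ 0.7634716 , -0.09371556])])]
start 165.03738341221793 [array([ 0.6287762 , -0.03943995]), array([ 0.77128882, -0.07752645])]
```

View pics/w5.png

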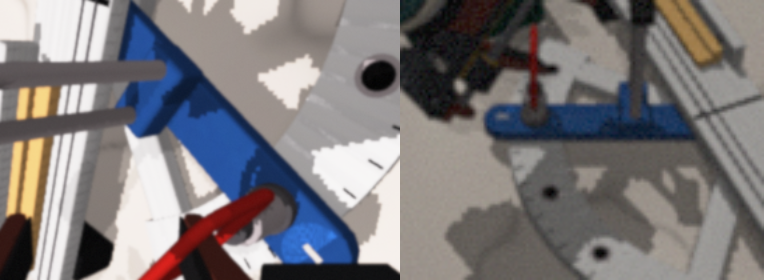

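The wrist crop shows the finger still inside the ring and the arm swung to the strip's side. The tool stopped short of the commanded pose, so I'm checking for a joint limit.

Run:
```python
from fk import *
s=r.sense(); q=np.array(s["q"]); print(q.round(3)); p=np.array(s["tcp_pos"]); f_=fk(q,K); print(f_[0]-p)
M=f_[1];d=M[:,2];u=-M[:,1]; tilt=np.degrees(np.arccos(-d[2])); hd=np.degrees(np.arctan2(d[1],d[0])); print(tilt,hd)
for t in (42,45,47,50):
  for h in(-10,0,8):
    o=[]
    for dp in ([0,0,0],[-.004,0,-.004],[-.02,0,.02],[-.045,0,.045]):
      x,c=ik(p+dp,des(t,h,180),q); o.append((round(c,3),x.round(2).tolist() if c<.005 else 0))
    print(t,h,*o)
```

```text
[-0.07   0.416  2.29   2.966  0.365  0.103]
[ 0.00023184 -0.00010626 -0.000644  ]
45.64500160341476 0.9666012141693319
42 -10 (np.float64(0.0), [0.04, 0.39, 2.23, 3.77, 0.25, -0.45]) (np.float64(0.0), [0.04, 0.4, 2.24, 3.73, 0.26, -0.41]) (np.float64(0.008), 0) (np.float64(0.031), 0)
42 0 (np.float64(0.0), [-0.06, 0.39, 2.25, 2.97, 0.23, 0.12]) (np.float64(0.0), [-0.06, 0.4, 2.26, 2.99, 0.25, 0.11]) (np.float64(0.021), 0) (np.float64(0.053), 0)
42 8 (np.float64(0.0), [-0.14, 0.39, 2.25, 2.41, 0.28, 0.5]) (np.float64(0.0), [-0.14, 0.39, 2.26, 2.45, 0.29, 0.46]) (np.float64(0.0), [-0.15, 0.32, 2.28, 2.27, 0.25, 0.64]) (np.float64(0.007), 0)
45 -10 (np.float64(0.0), [0.05, 0.42, 2.26, 3.63, 0.34, -0.3]) (np.float64(0.0), [0.05, 0.42, 2.27, 3.61, 0.36, -0.28]) (np.float64(0.0), [0.05, 0.35, 2.28, 3.7, 0.31, -0.38]) (np.float64(0.0), [0.06, 0.26, 2.31, 3.85, 0.25, -0.52])
45 0 (np.float64(0.0), [-0.06, 0.41, 2.28, 3.02, 0.34, 0.08]) (np.float64(0.0), [-0.06, 0.42, 2.29, 3.02, 0.36, 0.07]) (np.float64(0.0), [-0.06, 0.34, 2.31, 2.99, 0.29, 0.1]) (np.float64(0.002), [-0.07, 0.25, 2.33, 2.93,
[... 701 characters left out ...]
.15, 0.43, 2.31, 2.62, 0.44, 0.27]) (np.float64(0.0), [-0.16, 0.44, 2.32, 2.64, 0.46, 0.25]) (np.float64(0.0), [-0.16, 0.36, 2.33, 2.56, 0.41, 0.34]) (np.float64(0.012), 0)
50 -10 (np.float64(0.0), [0.06, 0.46, 2.31, 3.52, 0.52, -0.17]) (np.float64(0.0), [0.06, 0.47, 2.32, 3.5, 0.54, -0.16]) (np.float64(0.0), [0.07, 0.39, 2.34, 3.55, 0.48, -0.21]) (np.float64(0.018), 0)
50 0 (np.float64(0.0), [-0.06, 0.46, 2.33, 3.05, 0.52, 0.04]) (np.float64(0.0), [-0.06, 0.47, 2.35, 3.05, 0.55, 0.04]) (np.float64(0.018), 0) (np.float64(0.057), 0)
50 8 (np.float64(0.0), [-0.16, 0.46, 2.34, 2.69, 0.55, 0.2]) (np.float64(0.0), [-0.17, 0.47, 2.35, 2.7, 0.57, 0.18]) (np.float64(0.023), 0) (np.float64(0.061), 0)
```

Request:
apply_moves --series '[-0.15,0,-0.15,0,0,0,-0.3,0,-0.3,0,0,0,-0.3,0,-0.3,0,0,0]'

```text
time: 12.8
tcp_pos: [0.5436, 0.0494, 0.1702]
ee_rot: [-0.276, 0.658, -0.646, 0.271]
contact_force: [-0.0, 0.3, 0.4]
opening: 0.0596
finger_force: 0.0
```

Run:
```python
from fk import *
s=r.sense(); print(s["time"],np.round(s["q"],4),np.round(s["tcp_pos"],4),np.round(s["contact_force"],1),np.round(s["ft_torque"],2),np.round(s["joint_torque"],1))
M=R.from_quat(s["ee_rot"],scalar_first=True).as_matrix();d=M[:,2]; print(np.degrees(np.arccos(-d[2])),np.degrees(np.arctan2(d[1],d[0])))
```

```text
12.8 [-0.0709  0.4244  2.3001  2.9719  0.3798  0.0956] [0.5436 0.0494 0.1702] [-0.   0.3  0.4] [0.1  0.4  0.01] [ -0.  -38.1  -9.5   0.1   4.3  -0.1]
45.48377657250696 0.9726909921370116
```

Request:
apply_moves --series '[-0.4,0,0.4,0,0,0,-0.9,0,0.9,0,0,0,-1.4,0,1.4,0,0,0,-1.9,0,1.9,0,0,0,-2.4,0,2.4,0,0,0,-2.9,0,2.9,0,0,0,-3.4,0,3.4,0,0,0,-3.9,0,3.9,0,0,0,-4.4,0,4.4,0,0,0,-4.8,0,5,0,0,0,-5,0,7,0,0,0,-5,0,9,0,0,0,-5,0,9,0,0,0]'

```text
time: 14.42
tcp_pos: [0.4906, 0.0446, 0.2487]
ee_rot: [-0.285, 0.656, -0.642, 0.275]
contact_force: [-1.0, -0.3, 0.2]
opening: 0.06
finger_force: 0.0
```

```bash
python3 ang.py
python3 - <<'E'
from fk import *
im2,d,Kc,T=cap("side"); W=world("s",d,Kc,T)
z=np.load("side0.npz")
hsv=cv2.cvtColor(z["im"],cv2.COLOR_BGR2HSV); W0=z["W"]; m=((hsv[...,0]<8)|(hsv[...,0]>172))&(hsv[...,1]>120)&(hsv[...,2]>60)&(W0[...,0]>.45)&(W0[...,0]<.65)&(abs(W0[...,1])<.12)&(W0[...,2]>.055)&(W0[...,2]<.15)
w=W0[m]; print("ring0",len(w),np.percentile(w,2,0),np.percentile(w,98,0)); print(np.round(r.sense()["q"],3))
im,dw,_,_=cap("wrist")
cv2.imwrite("pics/fin.png",np.hstack([cv2.resize(im,(400,300)),cv2.resize(im2[100:400,150:550],(400,300))]))
E
```

```text
14.425 [0.4906 0.0446 0.2487] [-1.  -0.3  0.2]
ring 55 [0.5553 0.0228 0.0865] [0.588  0.0646 0.1227] [0.5678 0.0386 0.1139]
guide? [259 220  22  15 164] [ 0.6455 -0.0041  0.1781]
guide? [221 267  23  18 206] [ 0.7635 -0.0937  0.1784]
[(np.float64(142.47028085241297), [array([ 0.64603845, -0.00449512]), array([ 0.76313533, -0.09444326])]), (np.float64(142.630998607467), [array([ 0.64621935, -0.0043785 ]), array([ 0.76360097, -0.09402294])]), (np.float64(142.6541858572682), [array([ 0.64598755, -0.00461799]), array([ 0.7631978 , -0.09405648])])]
start 165.03738341221793 [array([ 0.6287762 , -0.03943995]), array([ 0.77128882, -0.07752645])]
ring0 97 [ 0.53312849 -0.04498925  0.07208394] [0.54864903 0.00722452 0.12214558]
[-0.112  0.16   2.342  2.594  0.196  0.45 ]
```

View pics/fin.png

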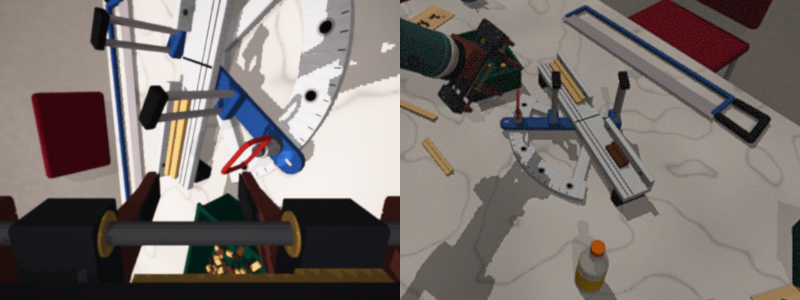

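The arm has swung 22.45° to the strip's side, and the ring top is back at its home height (122.7 mm against 122.1 mm at the start). The tool is clear of the saw.

```bash
python3 -c "
from workcell import r
print(r.job_done())"
```

```text
the job is handed in; nothing more can be done
None
```

The saw arm is now one hole over on the pale strip's side (about 22.5° measured) with the index pin fully home. I lifted the ring with one hooked fingertip and never gripped it. I did not re-measure the strip, offcut, bin and bottle at the end, but nothing suggested they were touched. The job was handed in at about 15 s of the 42 s allowed. Joint 5 read 0.196 rad at the end and once earlier, just under its stated 0.2 limit, possibly only rounding.

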